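# Clamp a tablet bottle and take off its push-and-turn cap

### The arm

A 6-joint arm with a two-finger parallel gripper is mounted at the origin on the work surface. World frame = base frame: x ahead of the robot, y to its left, z up, the work surface at z = 0. Lengths are in m, angles in rad, forces in N, time in s.
With the tool pointing down it reaches from about 0.225 to 0.875 m from the base axis. Payload 3.4 kg.
Tool frame: the origin (TCP) lies on the centre line of the jaws, within the pads' length; the fingertips stand 22 mm ahead of it and the grasp point (between the pads) lies 3 mm ahead of it; z points along the fingers, y is the line along which they close (so a half turn about z gives the same grasp; the last joint's range is limited). The gripper opens to 85 mm and grips with 20 to 120 N. Pads are 22 mm wide; open, the fingers measure 114 mm over their backs; the gripper's body (76 mm by 85 mm) begins 54 mm behind the grasp point. The pads swing forward as they close: fully open they stand 13 mm farther back than shut.
Start: joints at [1.168, 0.276, 1.505, -0, 1.361, -0.121], TCP at [0.16, 0.552, 0.253] pointing down, gripper open.
Joint ranges: [-2.89, 2.89], [-0.75, 2.08], [0.22, 2.7], [-1.18, 4.32], [0.11, 2.71], [-2.7, 2.7]. Speed limits (rad/s): [2.57, 2.57, 3.14, 3.14, 3.14, 3.14].

### API

Orientations are given as a unit quaternion [w, x, y, z].
In Python, from rig import manip, cams gives the robot as it stands (manip), with the cameras (cams).
- The arm moves only by the shell command python3 steer.py 'ROWS' [OPENING] [FORCE]. ROWS is a JSON list of rows, 1 to 5 of them, each of 4 numbers: dx, dy, dz in m, then a turn about the tool's z in rad; each row shifts and turns the commanded pose from where the row before left it, along the tool's axes as they then stand; what a row does not reach is not made up. A row lasts 1/12 s, in which the tool goes at most 0.0417 m and 0.125 rad, less where a joint would pass 70% of its speed; a pose out of reach is approached as far as the arm can. OPENING is the finger opening in m, set as the command begins (- or left out keeps the last). The fingers move at their own pace and stop on an object; FORCE is the grip in N (left out, the last holds). Time passes only in rows, so rows that do not move let the fingers close. It prints the time, the measured TCP pose, the force, the opening and the grip force at its end. Input that does not fit is refused with a message, and nothing moves.
- manip.get_state(): the state, without advancing time (a new reading comes with each control period).
- cams.get_image(name): name is "side" or "top"; returns a dict with "img" (400x640x3 uint8, red, green, blue), "camera_matrix" (3x3 intrinsics, pixels), "T" (4x4, takes a point from camera to world coordinates). Camera axes: x right, y down, z forward; pixel columns grow to the right and rows downward; lengths in m; the calibration is good to about 2 mm. A picture is of the moment at which its call begins. There is no depth.
- manip.sign_off(): hands the job in; it is judged then, once.
The state is a dict: "clock": time; "qpos": joint angles; "qd": joint speeds; "effort": joint torques, N m; "position": TCP position; "ee_rot": TCP orientation; "contact_force": force on the tool from outside, world axes, zero at the start; "moment": the same for the moment, N m; "width": finger opening in m; "gripper_force": force on a finger pad.
Only numpy, scipy, OpenCV 4.12 (cv2) and the standard library are available. Lean on these libraries where they do the work, as an engineer would, in place of code of your own. Each camera call takes 0.05 s, during which the arm holds its last target. There are 200 camera calls.

### The job

Open the tablet bottle that stands in the bottle clamp, for a count check: slide the clamp's jaw up against the bottle so that it is held snugly between both jaws, and lock the jaw by turning its knob clockwise until it is tight. Then press the safety cap down, twist it counterclockwise while it is down, and lift it straight off. Finish while still holding the cap, level and about 5 cm clear above the mouth of the bottle, with the bottle still standing clamped; leave everything else where it is.

Things in the scene. Friction and masses are not known exactly. Their poses are not given: they have to be found in the camera images.
- fixture: Bottle clamp, fixed: base plate 110 x 300 x 12 mm (x, y, z), origin at the centre of its underside on the table. The rail runs along its y. At the +y end a fixed jaw plate, top 62 mm above the table, rubber pad face at y = 124 mm; two side lips 65 mm apart keep the bottle from shifting in x. The bottle stands on the plate (12 mm) near that pad; the sliding jaw with the knob is on the -y side.
- jaw (a joint): Sliding jaw, in m. Starts at 0 to 0.022, grows as it moves to the fixture's +y, to the bottle, which it pushes home against the fixed pad (up to 6 mm away at first); snug at 0.045. Slides with about 2 N while the knob is loose, stays where left, and can be pushed along by its knob. Plate 70 mm wide, its top 60 mm above the table.
- jaw_pad (a point): Centre of the sliding jaw's rubber pad face, which looks to the fixture's +y; 38 mm above the table. The axes are the fixture's.
- clamp_knob (a joint): Clamp knob on the sliding jaw, in rad; grows clockwise seen from above. Starts loose, at 0 to 0.35. Its screw drives a brake shoe on to the rail: touches at about 0.75; the jaw is locked tight at 1.1 and above (aim for 1.3 to 1.5; end stop 1.75). Turning takes about 0.15 N m loose, 0.25 N m tight; let go, it stays where it is.
- knob_grip (a point): Grip point of the black bar-shaped clamp knob, on its upright axis, 84 mm above the table, 70 mm behind the pad face (fixture -y). The bar is 44 mm long along this point's x, 14 mm thick along its y, 30 mm high, top 96 mm above the table; under it a disc 38 mm wide, top 67 mm above the table. The point turns with the knob.
- bottle: The bottle to open, in the clamp: white, 62 mm square, loose, about 0.18 kg. Origin at the centre of its underside, z up. Heights above it: shoulder 61 mm, bead 47 mm wide at 74 to 77.5 mm, neck 33 mm wide, rim of the mouth 92 mm; with the cap on 103 mm.
- cap: White ribbed push-and-turn cap, 48 mm wide, 20 mm high, 22 g, loose. Origin: centre of its lower edge, z up; seated 82.5 mm above the bottle's origin. Three lugs sit in notches under neck hooks, held up by a spring (6 N, 10 N at 5 mm down). Press 4 to 4.5 mm down (3.2 clears the notches, 5 is the stop), turn counterclockwise from above about 60 deg while down (free at 40 to 84 deg), lift straight.
- spare_a: A like, closed bottle with its cap, 62 mm square, 103 mm high, standing on the table beside the clamp. Leave it. Origin at the centre of its underside.
- spare_b: Another like, closed bottle standing on the table. Leave it. Origin at the centre of its underside.
- carton_a: White folding box 45 x 115 x 40 mm beside the clamp. Leave it. Origin at the centre of its underside.
- carton_b: White folding box 45 x 115 x 40 mm on the other side of the clamp. Leave it. Origin at the centre of its underside.
- carton_c: White folding box 45 x 115 x 40 mm apart on the table. Leave it. Origin at the centre of its underside.
- spatula: Spatula lying on the table, 170 mm long. Leave it.
- clip: Black binder clip lying on the table, 50 mm wide. Leave it.

How it is judged:
By the outcome, as a careful person would: the job done as asked, in the order asked, and still so for the second after the job is handed in, while the arm keeps its last pose, push and grip.
It also fails if it takes over 51 s, if anything falls off the work surface, if the arm or the gripper's body presses on something with over 40 N, if the wrist force passes 120 N, or if a joint passes its speed limit or range.

## Working session

There is one attempt and no reset: what is moved stays moved. The work goes in short steps, Python scripts to look and compute and a shell command to move; the robot and the scene stay as the last step left them, time stands still between calls to the robot, and variables do not carry over. Pictures are saved under pics/ and viewed, at most 10 in all, crops included, and the job is handed in when it is done.

```bash
ls; mkdir -p pics; python3 - <<'E'
from rig import manip, cams
import cv2,numpy as np
s=manip.get_state(); print({k:np.round(v,3) for k,v in s.items()})
for n in("side","top"):
    d=cams.get_image(n); cv2.imwrite(f"pics/{n}0.png",d["img"][...,::-1]); print(n,d["camera_matrix"].tolist(),np.round(d["T"],4).tolist())
E
```

```text
pics
rig.py
steer.py
{'clock': np.float64(0.0), 'qpos': array([ 1.168,  0.277,  1.506,  0.   ,  1.361, -0.121]), 'qd': array([ 0.002,  0.001,  0.   , -0.002, -0.002, -0.001]), 'effort': array([ 1.0000e-03, -4.1676e+01, -2.4581e+01,  0.0000e+00,  1.1000e-02,
       -0.0000e+00]), 'position': array([0.16 , 0.552, 0.252]), 'ee_rot': array([-0.   ,  0.14 ,  0.99 , -0.001]), 'contact_force': array([ 0.969,  0.445, -1.091]), 'moment': array([ 0.043,  0.029, -0.018]), 'gripper_force': np.float64(0.0), 'width': np.float64(0.086)}
side [[431.2067012267418, 0.0, 319.6882418312013], [0.0, 431.2067012267418, 204.29833686436], [0.0, 0.0, 1.0]] [[-0.9821, -0.1266, 0.1396, 0.3377], [-0.1884, 0.6692, -0.7188, 0.6943], [-0.0024, -0.7322, -0.6811, 0.7797], [0.0, 0.0, 0.0, 1.0]]
top [[450.72910324307776, 0.0, 319.5146357903793], [0.0, 450.72910324307776, 197.61377073277367], [0.0, 0.0, 1.0]] [[-0.0248, -0.9983, 0.0524, 0.4091], [-0.9995, 0.0237, -0.0213, -0.0205], [0.02, -0.0529, -0.9984, 1.1703], [0.0, 0.0, 0.0, 1.0]]
```

View pics/side0.png

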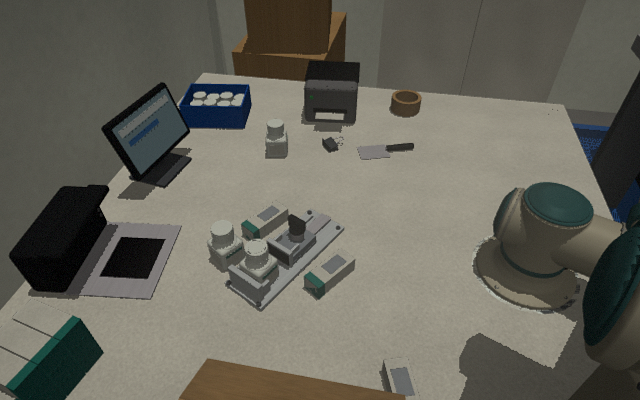

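View pics/top0.png

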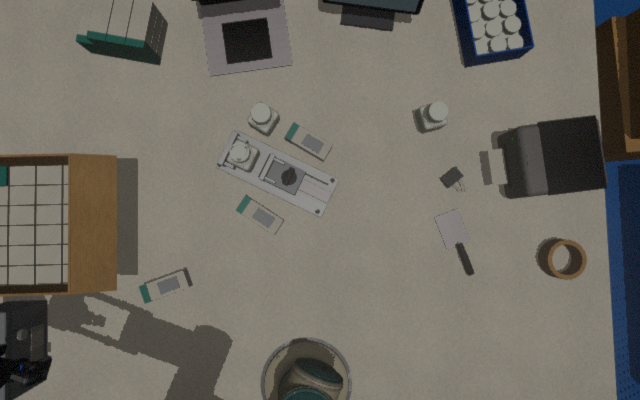

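The side view shows the clamp around (285,258), its cap at (257,248), the knob at (297,222) and a spare cap at (223,231). In the top view the clamp cap is at (240,150), the knob at (288,177), and a spare is beside it at (263,113). I'll enlarge both.

```bash
python3 - <<'E'
import cv2
for n,(x,y,w,h) in dict(side=(200,195,160,115),top=(210,95,140,125)).items():
    im=cv2.imread(f"pics/{n}0.png")[y:y+h,x:x+w]
    cv2.imwrite(f"pics/{n}0c.png",cv2.resize(cv2.convertScaleAbs(im,alpha=1.3),None,fx=4.8,fy=4.8,interpolation=cv2.INTER_CUBIC))
E
```

```text
(no output)
```

View pics/side0c.png

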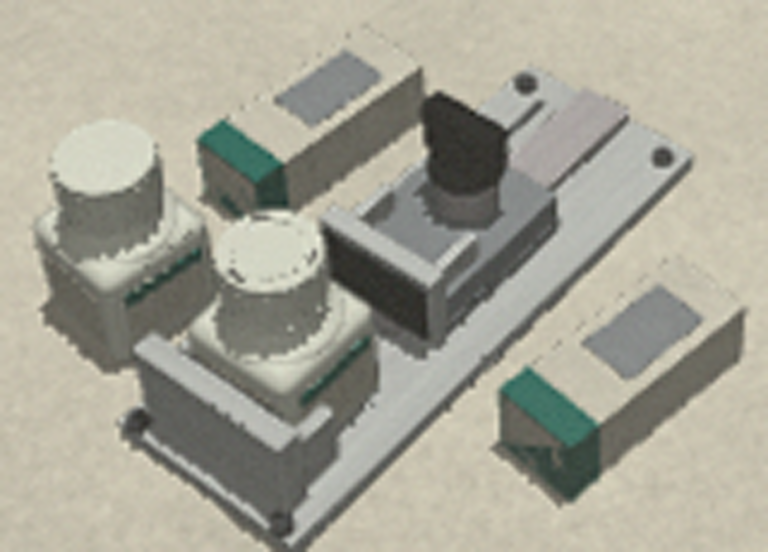

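View pics/top0c.png

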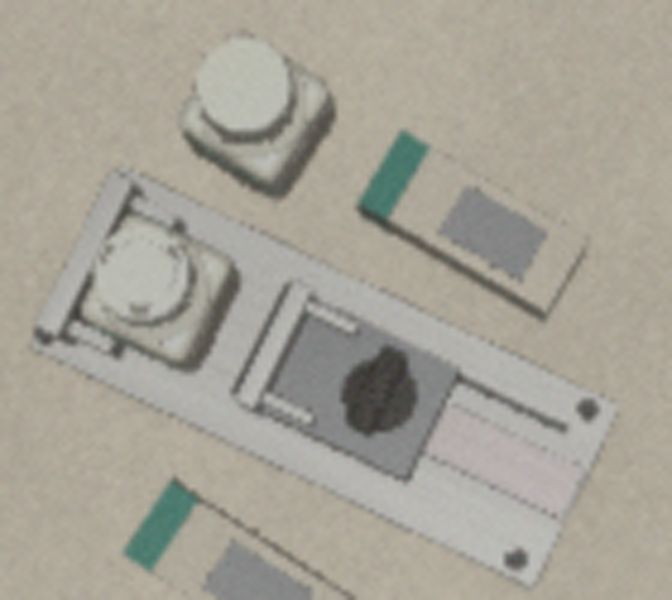

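The enlarged side view shows the cap top centred at about (270,250), the knob bar's top edge from (430,95) to (507,135), and a gap of about 25 mm between jaw and bottle. In the enlarged top view the plate corners are at (118,168), (32,345), (617,400) and (535,588), the cap top at (143,272), and the knob at (378,390). Next I'll triangulate these.

```bash
cat > h.py <<'E'
import numpy as np
from scipy.optimize import least_squares
K={'s':np.array([[431.2067,0,319.688],[0,431.2067,204.298],[0,0,1]]),'t':np.array([[450.7291,0,319.5146],[0,450.7291,197.6138],[0,0,1]])}
T={'s':np.array([[-0.9821,-0.1266,0.1396,0.3377],[-0.1884,0.6692,-0.7188,0.6943],[-0.0024,-0.7322,-0.6811,0.7797]]),
 't':np.array([[-0.0248,-0.9983,0.0524,0.4091],[-0.9995,0.0237,-0.0213,-0.0205],[0.02,-0.0529,-0.9984,1.1703]])}
def proj(c,P): q=(np.asarray(P)-T[c][:,3])@T[c][:,:3]; q=q@K[c].T; return q[...,:2]/q[...,2:]
OFF={'s':(200,195),'t':(210,95)}
def px(c,p,f=4.8): return (np.array(p,float)+.5)/f-.5+OFF[c]
def plane(c,p,z):
    d=T[c][:,:3]@np.linalg.solve(K[c],[*p,1]); o=T[c][:,3]; return o+d*(z-o[2])/d[2]
def tri(ps,pt):
    r=least_squares(lambda X:np.r_[proj('s',X)-ps,proj('t',X)-pt],[.4,.1,.05]); return r.x,np.abs(r.fun).max()
E
python3 - <<'E'
from h import *
np.set_printoptions(precision=4,suppress=True)
for n,a,b in [('cap',(270,250),(143,272)),('spare',(106,157),(243,83)),('jawpadcorner_far',(325,222),(285,280)),('jawpad_near',(432,285),(235,400)),
 ('fixjaw outer far',(137,348),(118,172)),('fixjaw outer near',(292,448),(38,335)),('plate c(far end)',(525,68),(617,400)),('plate d',(692,158),(535,588)),('knob top e1',(432,93),(393,350)),('knob e2',(503,133),(364,432))]:
    X,e=tri(px('s',a),px('t',b)); print(n,X,round(e,2))
print("plate corners top z=.012",[plane('t',px('t',p),.012) for p in [(118,168),(32,345),(617,400),(535,588)]])
print("cap at z .115",plane('t',px('t',(143,272)),.115),plane('s',px('s',(270,250)),.115))
E
```

```text
cap [0.5781 0.1425 0.1153] 0.07
spare [0.6726 0.093  0.1039] 0.28
jawpadcorner_far [0.5787 0.0775 0.0628] 0.75
jawpad_near [0.5193 0.1047 0.0619] 0.03
fixjaw outer far [0.6389 0.163  0.0603] 0.0
fixjaw outer near [0.555  0.2045 0.064 ] 0.07
plate c(far end) [ 0.5194 -0.0946  0.0115] 0.1
plate d [ 0.4204 -0.0479  0.0082] 0.27
knob top e1 [0.5381 0.0216 0.1005] 0.22
knob e2 [0.4993 0.0373 0.0964] 0.35
plate corners top z=.012 [array([0.6511, 0.171 , 0.012 ]), array([0.5563, 0.2183, 0.012 ]), array([ 0.5196, -0.0946,  0.012 ]), array([ 0.4197, -0.0479,  0.012 ])]
cap at z .115 [0.578  0.1425 0.115 ] [0.5784 0.1423 0.115 ]
```

```bash
python3 steer.py '[[-0.03,-0.025,0,0],[-0.03,-0.025,0,0],[-0.03,-0.025,0,0],[-0.03,-0.025,0,0],[-0.03,-0.025,0,0]]' 0.05
python3 steer.py '[[-0.03,-0.025,0,0],[-0.03,-0.025,0,0],[-0.03,-0.025,0,0],[-0.03,-0.025,0,0],[-0.03,-0.025,0,0]]'
python3 steer.py '[[-0.03,-0.025,0,0],[-0.03,-0.025,0,0],[-0.03,-0.025,0,0],[-0.03,-0.025,0,0],[-0.03,-0.025,0,0]]'
python3 steer.py '[[0,0,0,0.12],[0,0,0,0]]'
```

```text
clock: 0.52
position: [0.2695, 0.3888, 0.2529]
ee_rot: [-0.0, 0.14, 0.99, -0.0]
contact_force: [1.3, 0.0, -0.3]
width: 0.0497
gripper_force: 0.0
clock: 0.93
position: [0.3789, 0.227, 0.2532]
ee_rot: [-0.0, 0.14, 0.99, 0.0]
contact_force: [0.9, 1.0, 0.2]
width: 0.05
gripper_force: 0.0
clock: 1.35
position: [0.4883, 0.0651, 0.253]
ee_rot: [-0.0, 0.141, 0.99, 0.0]
contact_force: [0.2, 0.7, 0.1]
width: 0.0496
gripper_force: 0.0
clock: 1.52
position: [0.4887, 0.0651, 0.2526]
ee_rot: [-0.001, 0.203, 0.979, -0.0]
contact_force: [-0.5, 0.4, -1.4]
width: 0.05
gripper_force: 0.0
```

```bash
python3 steer.py '[[-0.021,-0.0105,0,0],[-0.0213,-0.0109,0,0],[0,0,0.04,0],[0,0,0.04,0],[0,0,0.04,0]]'
python3 steer.py '[[0,0,0.03,0],[0,0,0.0096,0],[0,0,0,0]]'
python3 - <<'E'
from rig import manip, cams
import cv2
a=[]
for n,(x,y,w,h) in dict(side=(220,180,130,115),top=(210,95,140,125)).items():
    im=cams.get_image(n)["img"][y:y+h,x:x+w,::-1]
    a.append(cv2.resize(im,(400,400),interpolation=cv2.INTER_CUBIC))
cv2.imwrite("pics/a.png",cv2.hconcat(a))
E
```

```text
clock: 1.93
position: [0.5182, 0.0316, 0.1325]
ee_rot: [0.001, 0.198, 0.98, 0.0]
contact_force: [0.6, -1.0, -0.3]
width: 0.0505
gripper_force: 0.0
clock: 2.18
position: [0.5158, 0.0319, 0.0913]
ee_rot: [-0.003, 0.198, 0.98, -0.0]
contact_force: [-0.3, 0.5, 0.8]
width: 0.0501
gripper_force: 0.0
```

View pics/a.png

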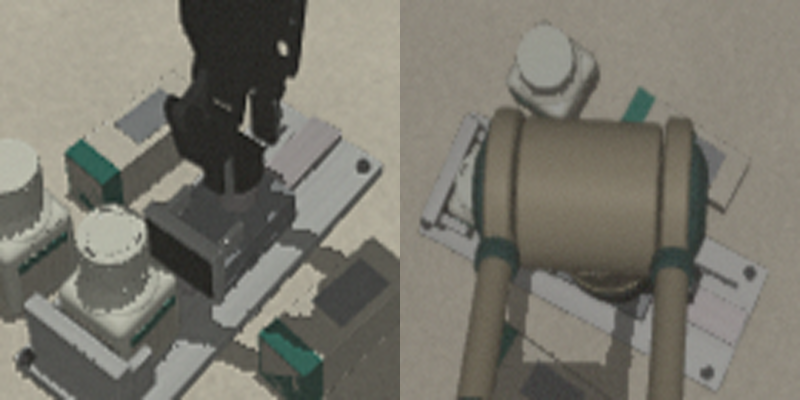

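The picture shows the fingers straddling the knob bar, with nothing displaced. I'll close on it now.

```bash
python3 steer.py '[[0,0,-0.002,0],[0,0,0,0],[0,0,0,0],[0,0,0,0],[0,0,0,0]]' 0.0 40
python3 steer.py '[[0,0,0,0],[0,0,0,0],[0,0,0,0]]'
python3 -c "
from rig import manip, cams
s=manip.get_state();print(s['position'],s['ee_rot'],s['contact_force'],s['moment'],s['width'])"
```

```text
clock: 2.7
position: [0.5198, 0.0307, 0.0978]
ee_rot: [0.002, 0.2, 0.98, 0.0]
contact_force: [-0.7, -0.5, 6.8]
width: 0.0138
gripper_force: 38.0
clock: 2.95
position: [0.5198, 0.0307, 0.0978]
ee_rot: [0.002, 0.2, 0.98, 0.001]
contact_force: [-0.1, 0.3, 5.5]
width: 0.0136
gripper_force: 38.0
[0.51982382 0.03067939 0.09778656] [2.00703524e-03 2.00310915e-01 9.79730183e-01 5.26980081e-04] [-0.12733926  0.30843468  5.52646143] [-0.05255058  0.12364086 -0.48309181] 0.013604663977708042
```

```bash
python3 steer.py '[[-0.0003,0.005,0,0],[-0.0003,0.005,0,0],[-0.0003,0.005,0,0],[-0.0003,0.005,0,0],[0,0,0,0]]'
python3 steer.py '[[-0.0003,0.005,0,0],[0,0,0,0],[-0.0002,0.003,0,0],[0,0,0,0],[0,0,0,0]]'
python3 steer.py '[[-0.0001,0.002,0,0],[0,0,0,0],[0,0,0,0]]'
```

```text
clock: 3.37
position: [0.5292, 0.0491, 0.0978]
ee_rot: [0.002, 0.2, 0.98, 0.001]
contact_force: [0.3, -0.0, 5.4]
width: 0.0137
gripper_force: 38.3
clock: 3.78
position: [0.5321, 0.0548, 0.0978]
ee_rot: [0.002, 0.2, 0.98, -0.001]
contact_force: [-0.4, -3.6, 6.6]
width: 0.0139
gripper_force: 38.9
clock: 4.03
position: [0.5322, 0.055, 0.0978]
ee_rot: [0.001, 0.199, 0.98, -0.002]
contact_force: [-2.7, -8.6, 8.4]
width: 0.0136
gripper_force: 39.6
```

```bash
cat > m.py <<'E'
from rig import manip, cams
import numpy as np
s=manip.get_state();w,x,y,z=s['ee_rot']
print('yang',round(2*np.arctan2(y,x)-np.pi/2,3),'F',np.round(s['contact_force'],1),'M',np.round(s['moment'],2),'p',np.round(s['position'],4),'q',np.round(s['qpos'],2),'w',round(s['width'],4),round(s['gripper_force'],1))
E
python3 steer.py '[[-0.0001,0.002,0,0],[0,0,0,0],[0,0,0,0]]' - 60 >/dev/null; python3 m.py
python3 steer.py '[[0,0,0,0.1],[0,0,0,0.1],[0,0,0,0.1],[0,0,0,0.1],[0,0,0,0]]'>/dev/null; python3 m.py
python3 steer.py '[[0,0,0,0.1],[0,0,0,0.1],[0,0,0,0.1],[0,0,0,0]]'>/dev/null; python3 m.py
python3 steer.py '[[0,0,0,0.1],[0,0,0,0.1],[0,0,0,0.1],[0,0,0,0]]'>/dev/null; python3 m.py
python3 steer.py '[[0,0,0,0.1],[0,0,0,0.1],[0,0,0,0]]'>/dev/null; python3 m.py
```

```text
yang 1.17 F [ -4.6 -13.5   9.9] M [-2.28  0.82 -0.68] p [0.5322 0.0551 0.0979] q [-0.02  0.35  1.82 -0.01  0.97 -1.19] w 0.013 59.9
yang 0.769 F [ -3.2 -12.4   9.2] M [-2.15  0.51 -0.18] p [0.5328 0.0553 0.0979] q [-0.02  0.35  1.82 -0.01  0.97 -0.78] w 0.0128 58.9
yang 0.468 F [ -3.1 -11.7   8. ] M [-2.01  0.5  -0.16] p [0.5332 0.0556 0.0979] q [-0.02  0.35  1.82 -0.01  0.97 -0.48] w 0.0128 58.9
yang 0.168 F [ -2.2 -10.7   8.5] M [-1.94  0.41 -0.06] p [0.5335 0.0557 0.098 ] q [-0.02  0.35  1.82 -0.01  0.97 -0.18] w 0.0125 58.9
yang -0.032 F [ -1.6 -10.    9.1] M [-1.91  0.35 -0.14] p [0.5338 0.0557 0.0981] q [-0.02  0.35  1.82 -0.01  0.97  0.02] w 0.0124 58.9
```

```bash
python3 steer.py '[[0,0,0,0.1],[0,0,0,0.06],[0,0,0,0],[0,0,0,0]]'>/dev/null; python3 m.py
python3 steer.py '[[0,0,0,0],[0,0,0,0],[0,0,0,0],[0,0,0,0]]' 0.05 >/dev/null; python3 m.py
python3 steer.py '[[0,0,-0.03,0],[0,0,-0.03,0],[0,0,-0.03,0],[0,0,0,0],[0,0,0,0]]' >/dev/null; python3 m.py
```

```text
yang -0.189 F [ -1.1 -10.8   8.5] M [-1.93  0.39 -0.16] p [0.534  0.0557 0.0981] q [-0.02  0.35  1.82 -0.01  0.97  0.17] w 0.0129 59.0
yang -0.191 F [-0.1 -0.   0.5] M [0.05 0.04 0.03] p [0.5327 0.0598 0.0959] q [-0.02  0.36  1.82  0.    0.97  0.17] w 0.05 0.0
yang -0.191 F [ 0.3  1.2 -0.2] M [-0.   -0.02 -0.01] p [0.5339 0.0598 0.1876] q [-0.02  0.26  1.69  0.    1.18  0.17] w 0.05 0.0
```

```bash
python3 steer.py '[[-0.005,-0.035,0,0],[-0.005,-0.035,0,0],[-0.005,-0.035,0,0],[-0.005,-0.035,0,0],[-0.005,-0.035,0,0]]'>/dev/null; python3 m.py
python3 - <<'E'
from rig import manip, cams
import cv2
a=[]
for n,(x,y,w,h) in dict(side=(215,190,100,120),top=(210,100,100,120)).items():
    im=cams.get_image(n)["img"][y:y+h,x:x+w,::-1]
    a.append(cv2.resize(cv2.convertScaleAbs(im,alpha=1.3),None,fx=4,fy=4,interpolation=cv2.INTER_CUBIC))
cv2.imwrite("pics/b.png",cv2.hconcat(a))
E
```

```text
yang -0.191 F [0.5 0.  0.7] M [-0.04  0.01  0.01] p [0.3532 0.0684 0.184 ] q [-0.    0.    2.02  0.    1.12  0.19] w 0.0499 0.0
```

View pics/b.png

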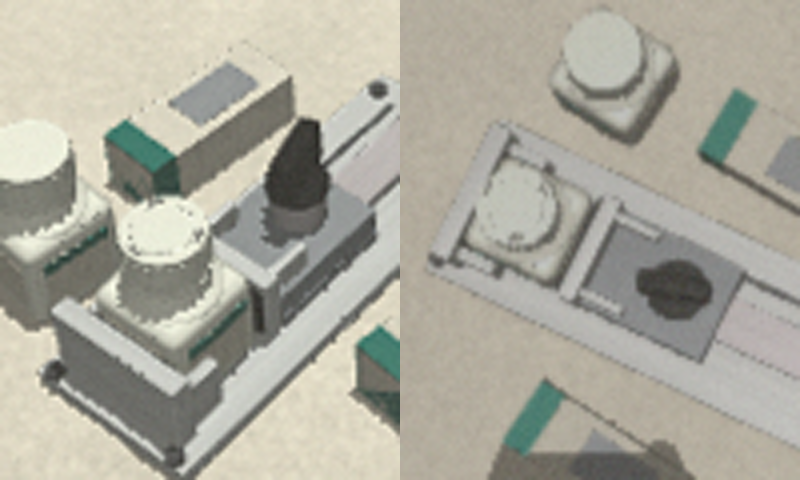

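The jaw now sits against the bottle, the bottle is against the fixed pad, and the bar is turned about 80°. The cap top centre is at (165,228) in the side half and (116,207) in the top half.

```bash
python3 - <<'E'
from h import *
OFF['s']=(215,190);OFF['t']=(210,100)
X,e=tri(px('s',(165,228),4),px('t',(116,207),4));print(X,e)
y=-.191;p=np.array([.3532,.0684]);c=np.array([.5785,.1440])
for c in (X[:2],c):
  d=c-p;print(d,'tool x',d@[-np.sin(y),np.cos(y)],'tool y',d@[np.cos(y),np.sin(y)])
E
```

```text
[0.57746175 0.14399456 0.11727717] 0.031239873446168076
[0.22426175 0.07559456] tool x 0.11679389096676777 tool y 0.20583259192887998
[0.2253 0.0756] tool x 0.11699633860557852 tool y 0.20685092881804715
```

```bash
python3 steer.py '[[0.02,0.034,0,0],[0.02,0.034,0,0],[0.02,0.034,0,0],[0.02,0.034,0,0],[0.02,0.034,0,0]]' 0.07 >/dev/null
python3 steer.py '[[0.0169,0.0363,0,0],[0,0,0,0],[0,0,0,0]]' >/dev/null; python3 m.py
```

```text
yang -0.19 F [-1.  -0.4 -0.3] M [-0.06 -0.02 -0.  ] p [0.5823 0.1443 0.183 ] q [0.13 0.36 1.56 0.   1.23 0.32] w 0.07 0.0
```

```bash
python3 steer.py '[[-0.0011,-0.0042,0.025,0],[0,0,0.025,0],[0,0,0,0],[0,0,0,0]]' >/dev/null; python3 m.py
python3 steer.py '[[0,0,0.015,0],[0,0,0.01,0],[0,0,0,0],[0,0,0,0]]' >/dev/null; python3 m.py
python3 steer.py '[[0,0,0,0],[0,0,0,0],[0,0,0,0],[0,0,0,0]]' 0.0 40 >/dev/null; python3 m.py
```

```text
yang -0.191 F [-0.5  0.1 -0. ] M [ 0.07  0.   -0.04] p [0.5742 0.1431 0.1342] q [0.13 0.39 1.64 0.   1.11 0.32] w 0.0702 0.0
yang -0.191 F [0.8 0.1 0.6] M [-0.05 -0.03 -0.03] p [0.5764 0.1434 0.1111] q [0.13 0.41 1.67 0.   1.06 0.32] w 0.07 0.0
yang -0.191 F [ 2.  -1.7  5. ] M [-0.12 -0.29 -0.03] p [0.5782 0.1435 0.1122] q [ 0.13  0.41  1.67 -0.    1.05  0.32] w 0.0469 41.2
```

```bash
python3 steer.py '[[0,0,0.002,0],[0,0,0,0],[0,0,0,0]]' - 70 >/dev/null; python3 m.py
python3 steer.py '[[0,0,0.002,0],[0,0,0,0],[0,0,0,0]]'  >/dev/null; python3 m.py
python3 steer.py '[[0,0,0.002,0],[0,0,0,0],[0,0,0,0]]'  >/dev/null; python3 m.py
```

```text
yang -0.191 F [ 2.  -1.2  7.1] M [-0.12 -0.21  0.03] p [0.5782 0.1434 0.1104] q [ 0.13  0.41  1.67 -0.    1.05  0.32] w 0.0466 70.6
yang -0.191 F [ 2.  -1.4  7.8] M [-0.19 -0.21  0.01] p [0.5783 0.1434 0.1086] q [ 0.13  0.42  1.67 -0.    1.05  0.32] w 0.0463 71.2
yang -0.191 F [ 0.9 -1.8 10.7] M [-0.23 -0.12 -0.02] p [0.5785 0.1433 0.1073] q [ 0.13  0.42  1.68 -0.    1.04  0.32] w 0.0462 71.6
```

```bash
python3 steer.py '[[0,0,0,-0.1],[0,0,0,-0.1],[0,0,0,-0.1],[0,0,0,0]]'>/dev/null; python3 m.py
python3 steer.py '[[0,0,0,-0.1],[0,0,0,-0.1],[0,0,0,-0.1],[0,0,0,-0.1],[0,0,0,0]]'>/dev/null; python3 m.py
python3 steer.py '[[0,0,0,-0.1],[0,0,0,-0.1],[0,0,0,-0.1],[0,0,0,-0.08],[0,0,0,0]]'>/dev/null; python3 m.py
```

```text
yang 0.112 F [ 2.3  0.2 10.4] M [-0.11 -0.15  0.1 ] p [0.5789 0.1437 0.1074] q [ 0.13  0.42  1.68 -0.    1.04  0.01] w 0.0459 71.1
yang 0.512 F [ 1.1 -0.8 10.4] M [-0.05 -0.16  0.06] p [0.579  0.1437 0.1074] q [ 0.13  0.42  1.68 -0.    1.04 -0.39] w 0.0464 71.0
yang 0.892 F [ 1.4 -0.1 10.9] M [-0.07 -0.17  0.03] p [0.5791 0.1437 0.1074] q [ 0.13  0.42  1.68 -0.    1.04 -0.77] w 0.0463 71.0
```

```bash
python3 steer.py '[[0,0,-0.003,0],[0,0,-0.003,0],[0,0,0,0]]'>/dev/null; python3 m.py
python3 steer.py '[[0,0,-0.003,0],[0,0,-0.003,0],[0,0,0,0]]'>/dev/null; python3 m.py
```

```text
yang 0.889 F [ 3.2 -1.7  6.1] M [-0.04 -0.43  0.02] p [0.579  0.1437 0.1129] q [ 0.13  0.41  1.67 -0.    1.05 -0.76] w 0.0459 71.0
yang 0.889 F [4.3 0.2 2.4] M [ 0.17 -0.78  0.05] p [0.5778 0.1438 0.1174] q [ 0.13  0.41  1.66  0.    1.07 -0.76] w 0.0462 72.4
```

```bash
python3 steer.py '[[0,0,-0.003,0],[0,0,0,0],[0,0,0,0]]'>/dev/null; python3 m.py
python3 steer.py '[[0,0,-0.003,0],[0,0,-0.003,0],[0,0,0,0]]'>/dev/null; python3 m.py
```

```text
yang 0.889 F [4.7 2.2 1.4] M [ 0.44 -0.69 -0.02] p [0.577  0.1441 0.12  ] q [ 0.13  0.41  1.66  0.    1.07 -0.76] w 0.0462 72.5
yang 0.889 F [ 1.3  0.  -1.3] M [ 0.02 -0.05 -0.  ] p [0.5747 0.1431 0.1253] q [ 0.13  0.4   1.65 -0.    1.09 -0.76] w 0.0465 72.4
```

```bash
python3 steer.py '[[0,0,-0.015,0],[0,0,-0.016,0],[-0.0022,0.0029,-0.0155,0],[0,0,0,0],[0,0,0,0]]'>/dev/null; python3 m.py
python3 steer.py '[[0,0,0,0],[0,0,0,0],[0,0,0,0],[0,0,0,0]]'>/dev/null; python3 m.py
python3 - <<'E'
from rig import manip, cams
import cv2
print(manip.get_state()['clock'],manip.get_state()['ee_rot'])
a=[]
for n,(x,y,w,h) in dict(side=(215,170,120,140),top=(210,100,120,140)).items():
    im=cams.get_image(n)["img"][y:y+h,x:x+w,::-1]
    a.append(cv2.resize(cv2.convertScaleAbs(im,alpha=1.4),None,fx=3.3,fy=3.3,interpolation=cv2.INTER_CUBIC))
cv2.imwrite("pics/c.png",cv2.hconcat(a))
E
```

```text
yang 0.889 F [ 0.4 -0.5 -0.7] M [0.01 0.   0.02] p [0.5795 0.1441 0.1722] q [ 0.13  0.36  1.58 -0.    1.2  -0.76] w 0.0463 72.4
yang 0.889 F [ 0.2  1.3 -1. ] M [ 0.01  0.04 -0.  ] p [0.5794 0.1442 0.1713] q [ 0.13  0.36  1.58  0.    1.2  -0.76] w 0.046 72.4
12.55 [-9.08028761e-04  3.34345683e-01  9.42449972e-01 -4.35524994e-04]
```

View pics/c.png

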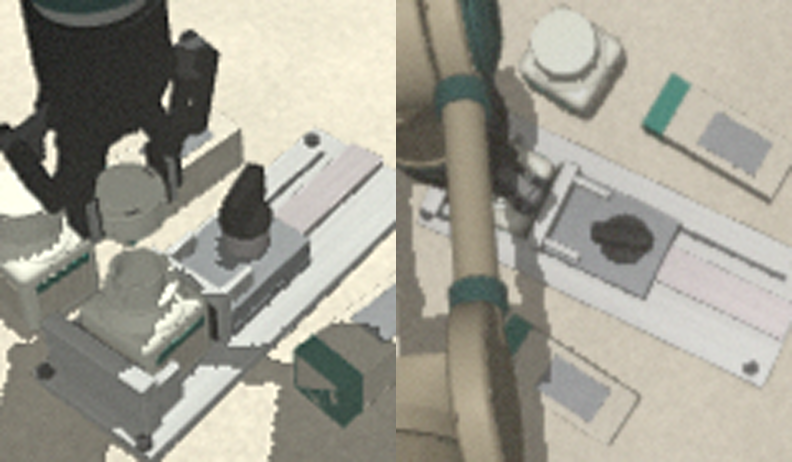

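The cap is held above the open neck, which stays clamped, and the neighbours haven't moved. The gap looks a bit small, so I'll check it by projecting the expected outlines.

```bash
python3 - <<'E'
from rig import manip, cams
from h import *
import cv2
im=cams.get_image("side")["img"][195:275,225:305,::-1]
im=cv2.resize(cv2.convertScaleAbs(im,alpha=1.6),None,fx=7,fy=7,interpolation=cv2.INTER_CUBIC)
raw=im.copy()
t=np.linspace(0,2*np.pi,40)
def ring(r,z,c,col): 
    P=np.c_[c[0]+r*np.cos(t),c[1]+r*np.sin(t),0*t+z]; q=((proj('s',P)-[225,195]+.5)*7-.5).astype(np.int32); cv2.polylines(im,[q],True,col,1)
b=(.578,.144)
ring(.0165,.104,b,(0,0,255)); c=(.579,.144)
ring(.024,.154,c,(0,200,0)); ring(.024,.174,c,(255,0,0))
cv2.imwrite("pics/d.png",im)
E
```

```text
(no output)
```

View pics/d.png

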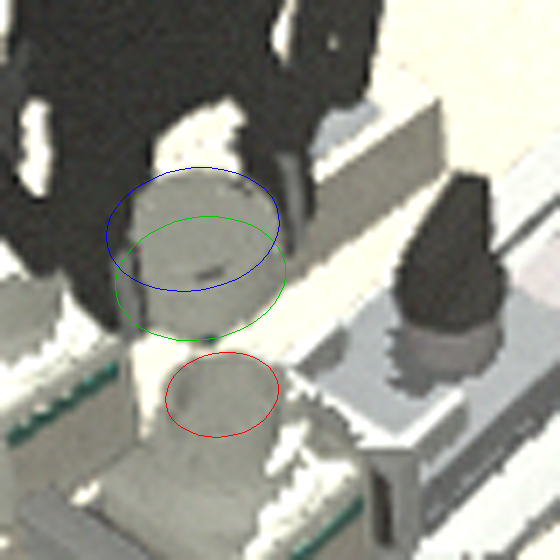

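The projected outlines match the picture: the cap's lower edge is about 50 mm above the rim, level and centred, with the bottle at its clamped height. I'm handing it in.

```bash
python3 -c "
from rig import manip, cams
print(manip.sign_off())"
```

```text
the job is handed in; nothing more can be done
None
```

I handed the job in at about 13 s: the bottle is held snugly in the clamp and the knob was turned about 1.36 rad clockwise (tightness not measured directly), and the cap is off, held level about 5 cm above the mouth.

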